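# Hang the dip basket to drain over the drip tray

## Robot

A 6-joint arm with a two-finger parallel gripper is mounted at the origin on the work surface. World frame = base frame: x ahead of the robot, y to its left, z up, the work surface at z = 0. Lengths are in m, angles in rad, forces in N, time in s.
With the tool pointing down it reaches from about 0.275 to 0.75 m from the base axis. Payload 10.2 kg.
Tool frame: the origin (TCP) lies at the very end of the fingers, on their centre line; the grasp point (between the pads) lies 19 mm behind it; z points along the fingers, y is the direction in which the jaws open and shut (so a half turn about z gives the same grasp; the last joint's range is limited). The gripper opens to 85 mm and grips with 20 to 120 N. Pads are 22 mm wide; open, the fingers measure 114 mm over their backs; the gripper's body (76 mm by 85 mm) begins 54 mm behind the grasp point. The pads swing forward as they close: fully open they stand 13 mm farther back than shut.
Start: joints at [-1.344, 0.313, 1.498, -0, 1.331, -0.223], TCP at [0.228, -0.473, 0.231] pointing down, gripper open.
Joint ranges: [-2.94, 2.94], [-0.97, 2.17], [0.19, 2.56], [-1.23, 4.37], [0.02, 3.11], [-2.88, 2.88]. Speed limits (rad/s): [2.39, 2.39, 3.01, 3.14, 3.14, 3.14].

## Interface

Orientations are given as [roll, pitch, yaw] about the fixed x, y, z axes, in that order (R = Rz(yaw) Ry(pitch) Rx(roll)).
In Python, from station import manip gives the robot as it stands.
- The arm moves only by the tool step_arm, never from a script. Its argument "deltas" is a list of rows, each an object of numbers: "dx", "dy", "dz": the shift along the tool's x, y, z in m; "ax", "ay", "az": the turn, a rotation vector about the tool's x, y, z in rad. A call has 1 to 10 rows; each row shifts and turns the commanded pose from where the row before left it, along the tool's axes as they then stand; what a row does not reach is not made up. A row lasts 1/8 s, in which the tool goes at most 62.5 mm and 10.7 degrees, less where a joint would pass 70% of its speed; a pose out of reach is approached as far as the arm can. A call with a gripper value outside its range is refused whole. "claw" is the closure, from -1 (fully open) to 1 (shut), set as the call begins (left out, the last holds). The fingers move at their own pace and stop on an object; "grip_force" is the grip in N (left out, the last holds). Time passes only in rows, so rows that do not move let the fingers close. It gives the time, the measured TCP pose, the force and the opening at its end, in the units of the state.
- manip.get_obs(): the state, without advancing time (a new reading comes with each control period).
- manip.snapshot(name): name is "side" or "top" or "wrist"; returns a dict with "img" (480x640x3 uint8, blue, green, red), "depth" (480x640 float32, m along the optical axis (not along the pixel's ray), 0 where there is no reading), "intrinsics" (3x3 intrinsics, pixels), "R" (3x3) and "t" (3): a world point X has camera coordinates R X + t; the wrist camera has in their place "tool_from_camera" (4x4, takes a point from camera to tool coordinates, whose origin is the TCP and whose axes are the flange's). Camera axes: x right, y down, z forward; pixel columns grow to the right and rows downward; lengths in m; the calibration is good to about 2 mm. A picture is of the moment at which its call begins: read the wrist's pose just before it.
- manip.job_done(): hands the job in, once; it reports no verdict.
Trained networks look in a picture, given as the dict that the camera call returned (one of the last four; its "shot" number tells which), for a name from the list of things; names that differ only in an ending like _2 or _b are one class to them, and where a whole thing is asked for, a point or a joint stands for the part that bears it (a point fixed in the world has none). Each returns a list of dicts, best first, with "score" (0 to 1); they miss things now and then, are a little off and sometimes report something else, mostly with a low value. They report only what shows in the picture. A call takes as long as a camera call. They do not tell look-alikes from the thing itself.
- manip.regions_of(thing, picture): "pixels" (480x640 bool, what is visible of it) and "bbox" ([left, top, right, bottom] in pixels, round what is visible of it).
The state is a dict: "t": time; "joint_positions": joint angles; "dq": joint speeds; "tau": joint torques, N m; "position": TCP position; "eef_rot": TCP orientation; "contact_force": force on the tool from outside, world axes, zero at the start; "wrist_torque": the same for the moment, N m; "width": finger opening in m.
Only numpy, scipy, OpenCV 4.12 (cv2) and the standard library are available. Lean on these libraries where they do the work, as an engineer would, in place of code of your own. Each camera call takes 0.05 s, during which the arm holds its last target.

## Task

First turn the stand's empty swivel hook so that it points out over the middle of the drip tray (the one with bars across it, not the compartment tray of nuts). Then hang the dip basket by its wire bail on the hook so that it hangs freely over the drip tray, and let go; keep the basket upright all the while so that the parts in it do not spill.

Things in the scene. Friction and masses are not known exactly. Their poses are not given: they have to be found in the camera images.
- basket: Loose wire dip basket, 76x76x50 mm, 0.28 kg. Origin: centre of underside. A 6 mm wire bail stands over it in its y-z plane: uprights at y=+-37, sloping to a peak at y=0 whose underside is at z=135. The window under it is open along x; the hook arm must run along the basket's x, either way round. On the peak, on a stem: a black 18x18 mm square grip (sides along x, y), z=168 to 213, to lift by.
- stand: Fixed steel stand with 22 mm post; the hook arm's hub (34 mm wide, top at z=194 mm) turns on it. Origin: on the bench, straight below the vertical swivel axis. The arm turns about 150 degrees either way from the stand's -x, against about 1 N at its tip, and stays where left. It starts within 50 degrees of the stand's -x, over neither tray.
- hook_seat (a point): Lowest point of the arm's saddle, top side, 177 mm above the bench, 100 mm from the swivel axis; moves with the arm. Arm: 10 mm round bar, level, centre line 180 mm above the bench, dipping 8 mm here, ending 125 mm from the axis in an upright 10 mm pin with its top at 207 mm, which can be pinched or pushed to turn it. Site -x points outward along the arm. The hung basket's underside is 42 mm up.
- drip_tray: Fixed aluminium tray, 120x100x18 mm, with seven thin round bars across it, to the stand's +y or -y side. Origin: centre of its underside, about 105 mm from the swivel axis. The tray on the other side, equal in size, has compartments with nuts: not that one.
There are look-alikes about, which are no part of the job. What is meant by the stand is not orange, and is the larger of those in its own colour.

How it is judged:
On the way:
1. the empty hook points over the drip tray: its seat within 25 mm (horizontally) of the tray's centre, while the basket is still more than 80 mm away from it (horizontal distance between hook_seat and drip_tray below 0.025 m and horizontal distance between basket and hook_seat above 0.08 m), for 0.2 s.
At the end, for the whole second after the job is handed in: The hook's seat is within 25 mm (horizontally) of the drip tray's centre, and the basket hangs from it by the bail: its centre within 20 mm of the seat horizontally, its underside 34 to 52 mm above the bench, upright within 10 degrees and at rest (horizontal distance between hook_seat and drip_tray below 0.025 m and horizontal distance between basket and hook_seat below 0.02 m and height (world z) of basket between 0.034 and 0.052 m and angle between basket's own z axis and vertical below 0.18 rad and linear speed of basket below 0.05 m/s); the robot touches nothing.
It fails at once if the basket is tipped more than 35 degrees (angle between basket's own z axis and vertical above 0.61 rad).
It also fails if it takes over 61 s, if anything falls off the work surface, if the arm or the gripper's body presses on something with over 40 N, if the wrist force passes 120 N, or if a joint passes its speed limit or range.

## Working session

There is one attempt and no reset: what is moved stays moved. The work goes in short steps, Python scripts to look and compute and a tool call to move; the robot and the scene stay as the last step left them, time stands still between calls to the robot, and variables do not carry over. Pictures are saved under pics/ and viewed, and the job is handed in when it is done.

Besides the shell and the picture viewer there is one more tool, called after "Call:" as name(argument=value, ...) on one line, values as JSON. step_arm: Moves the arm, as the interface text tells. Its arguments: {"type":"object","properties":{"deltas":{"type":"array","items":{"type":"object","properties":{"dx":{"type":"number"},"dy":{"type":"number"},"dz":{"type":"number"},"ax":{"type":"number"},"ay":{"type":"number"},"az":{"type":"number"}}}},"claw":{"type":"number"},"grip_force":{"type":"number"}},"required":["deltas"]}

```bash
ls; mkdir -p pics; cat > h.py <<'E'
import numpy as np, cv2, pickle
from station import manip
def world(s,T=None):
    K=s["intrinsics"];d=s["depth"];v,u=np.mgrid[0:480,0:640]
    P=np.stack([(u-K[0,2])/K[0,0]*d,(v-K[1,2])/K[1,1]*d,d],-1)
    if "R" in s: W=(P-np.array(s["t"]))@np.array(s["R"])
    else: W=P
    W[d==0]=np.nan
    return W
E
python3 - <<'E'
from h import *
o=manip.get_obs();print(o)
for n in("top","side"):
    s=manip.snapshot(n);cv2.imwrite(f"pics/{n}0.png",s["img"]);W=world(s)
    np.savez(f"{n}0.npz",W=W,img=s["img"])
    print(n,s["R"],s["t"],s["intrinsics"])
    for th in("basket","stand","hook_seat","drip_tray"):
        for r in manip.regions_of(th,s):
            p=W[r["pixels"]];print(n,th,round(r["score"],2),r["bbox"],np.nanmedian(p,0).round(3),np.nanmin(p,0).round(3),np.nanmax(p,0).round(3))
E
```

```text
pics
{'t': 0.0, 'joint_positions': array([-1.34439082e+00,  3.13438550e-01,  1.49845905e+00, -2.28905306e-05,
        1.33101825e+00, -2.23406008e-01]), 'dq': array([ 1.86525301e-03,  5.97566670e-05, -1.04094029e-03,  1.24136360e-03,
       -1.58289536e-03,  1.81721742e-03]), 'tau': array([-1.86668825e-03, -4.12272441e+01, -2.59743798e+01, -2.71074186e-04,
        4.15659844e-03,  8.41257474e-06]), 'position': array([ 0.22818628, -0.47251572,  0.23073268]), 'eef_rot': array([-3.14029742e+00, -2.71479461e-04,  4.49816794e-01]), 'contact_force': array([0.17150956, 0.0513205 , 0.79421826]), 'wrist_torque': array([ 0.03570425, -0.01672173,  0.05568409]), 'width': 0.08534750924511082}
top [[-5.91926992e-05 -9.99654640e-01 -2.62792266e-02]
 [-9.96312279e-01  2.31374216e-03 -8.57699772e-02]
 [ 8.58011590e-02  2.61772392e-02 -9.95968329e-01]] [0.10685807 0.51227103 1.00155752] [[452.73029025   0.         318.8571581 ]
 [  0.         452.73029025 235.94361644]
 [  0.           0.           1.        ]]
top basket 0.94 [433.6, 195.0, 487.0, 241.9] [ 0.547 -0.196  0.019] [ 0.503 -0.266 -0.004] 
[... 1360 characters left out ...]
3 -0.257 -0.005] [0.664 0.185 0.206]
side stand 0.64 [197.9, 290.1, 298.7, 409.8] [0.55  0.471 0.014] [ 0.44   0.211 -0.005] [0.684 0.515 0.209]
side stand 0.58 [346.6, 225.1, 403.2, 283.9] [0.403 0.067 0.02 ] [ 0.322 -0.139 -0.004] [0.449 0.099 0.139]
side hook_seat 0.96 [282.8, 186.1, 339.8, 221.0] [0.536 0.12  0.182] [ 0.463 -0.291 -0.005] [0.675 0.154 0.207]
side hook_seat 0.78 [360.2, 225.0, 404.9, 234.9] [0.386 0.059 0.121] [ 0.322 -0.157 -0.004] [0.435 0.077 0.139]
side hook_seat 0.62 [204.3, 292.8, 297.6, 324.5] [0.54  0.452 0.183] [ 0.44   0.19  -0.004] [0.7   0.484 0.209]
side drip_tray 0.56 [263.7, 237.5, 315.9, 267.2] [0.592 0.034 0.006] [ 0.518 -0.038 -0.004] [0.671 0.142 0.075]
```

View pics/top0.png

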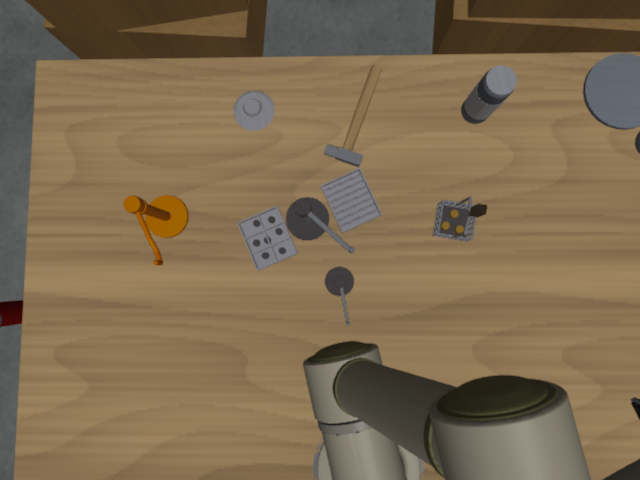

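View pics/side0.png

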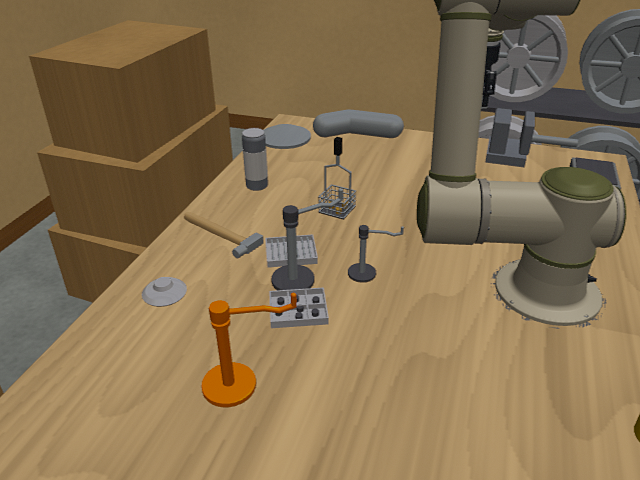

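```bash
python3 - <<'E'
import numpy as np,cv2
a=np.load("top0.npz")["img"];cv2.imwrite("pics/c1.png",cv2.resize(a[150:340,270:500],None,fx=3.4,fy=3.1,interpolation=cv2.INTER_CUBIC)[:600,:800])
E
```

```text
(no output)
```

View pics/c1.png

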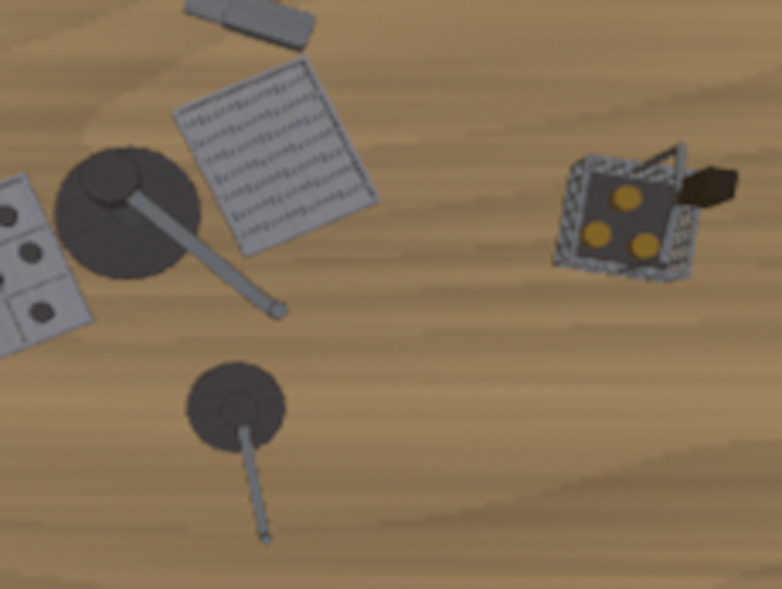

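The drip tray is at pixel (351,200) and the right stand is the dark one at (302,206), with its arm tip at (351,250). The basket is at (456,220). The small dark stand and the orange one are look-alikes. Next I work out the geometry.

```bash
python3 - <<'E'
from h import *
for n in("top","side"):
    z=np.load(n+"0.npz");W=z["W"];img=z["img"]
    x,y,h=W[...,0],W[...,1],W[...,2]
    g=img.max(-1).astype(int)-img.min(-1)
    near=lambda cx,cy,r:np.hypot(x-cx,y-cy)<r
    S=near(.545,.11,.13)
    def st(nm,m): 
        p=W[m]; 
        if len(p):print(n,nm,len(p),p.mean(0).round(4),((p.min(0)+p.max(0))/2).round(4),p.min(0).round(3),p.max(0).round(3))
    hub=near(.57,.135,.06)&(h>.186)&(h<.2);st("hub",hub)
    arm=S&(h>.165)&(h<.215)&~near(.565,.14,.035);st("arm",arm)
    st("pin",S&(h>.195)&(h<.215)&~near(.57,.135,.05))
    if arm.sum()>5:
        q=W[arm][:,:2];l=cv2.fitLine(q.astype(np.float32),cv2.DIST_HUBER,0,.01,.01).ravel();print("line",l, np.degrees(np.arctan2(l[1],l[0])))
    base=near(.555,.13,.08)&(h>.005)&(h<.022)&(g<20)&(img.max(-1)<90);st("base",base)
    tr=near(.6,.035,.09)&(h>.003)&(h<.03)&(g<30)&(img.max(-1)>100);st("tray",tr)
    if tr.sum()>5:
        mm=cv2.morphologyEx(tr.astype(np.uint8),cv2.MORPH_OPEN,np.ones((3,3)))>0
        print(cv2.minAreaRect(W[mm][:,:2].astype(np.float32)), W[mm].mean(0))
    B=near(.54,-.2,.1)
    st("griptop",B&(h>.2)&(h<.23)); st("grip",B&(h>.17)&(h<.23)); st("bail",B&(h>.06)&(h<.16))
    b=B&(h>.06)&(h<.15)
    if b.sum()>5:
        l=cv2.fitLine(W[b][:,:2].astype(np.float32),cv2.DIST_HUBER,0,.01,.01).ravel();print("bail line",l,np.degrees(np.arctan2(l[1],l[0])))
    r=B&(h>.04)&(h<.06);st("rim",r)
    if r.sum()>5: print(cv2.minAreaRect(W[r][:,:2].astype(np.float32)))
E
```

```text
top hub 258 [0.5539 0.1332 0.1932] [0.5488 0.1265 0.1918] [0.525 0.102 0.186] [0.573 0.151 0.198]
top arm 282 [0.5039 0.0774 0.1841] [0.5042 0.0786 0.1902] [0.467 0.038 0.171] [0.541 0.119 0.209]
top pin 22 [0.4721 0.0421 0.2052] [0.4724 0.0419 0.204 ] [0.469 0.038 0.199] [0.476 0.046 0.209]
line [0.66829777 0.74389386 0.50387067 0.0773697 ] 48.064175
top base 1000 [0.5471 0.1357 0.0121] [0.5542 0.1477 0.0125] [0.506 0.086 0.006] [0.602 0.21  0.019]
top tray 1604 [0.5999 0.0326 0.0105] [0.606  0.0329 0.0165] [ 0.523 -0.036  0.003] [0.689 0.102 0.03 ]
((0.6083013415336609, 0.03644534945487976), (0.14275753498077393, 0.10526177287101746), 24.325502395629883) [0.600114   0.03168022 0.01174325]
top griptop 124 [ 0.546  -0.1954  0.2111] [ 0.5466 -0.197   0.2088] [ 0.537 -0.207  0.2  ] [ 0.557 -0.187  0.218]
top grip 189 [ 0.5455 -0.1938  0.202 ] [ 0.5467 -0.1965  0.194 ] [ 0.537 -0.207  0.171] [ 0.557 -0.186  0.218]
top bail 160 [ 0.5458 -0.1953  0.1201] [ 0.5465 -0.1964  0.1081] [ 0.508 -0.206  0.061] [ 0.585 -0.187  0.155]
bail line [ 0.98608506 -0.16624157  0.54327154 -0.19470729] -9.5
[... 853 characters left out ...]
6657336056232452), 86.78746032714844) [0.63130242 0.03804088 0.0167079 ]
side griptop 57 [ 0.5401 -0.1911  0.2083] [ 0.5407 -0.1924  0.2074] [ 0.531 -0.204  0.2  ] [ 0.55  -0.181  0.215]
side grip 153 [ 0.54   -0.1907  0.1935] [ 0.5414 -0.1929  0.1924] [ 0.531 -0.205  0.17 ] [ 0.551 -0.181  0.215]
side bail 201 [ 0.5426 -0.1947  0.1112] [ 0.5419 -0.1936  0.1097] [ 0.501 -0.209  0.06 ] [ 0.583 -0.178  0.159]
bail line [ 0.98200405 -0.18885998  0.5425983  -0.1947495 ] -10.886261
side rim 170 [ 0.5439 -0.1964  0.0488] [ 0.5414 -0.1949  0.05  ] [ 0.497 -0.243  0.04 ] [ 0.585 -0.147  0.06 ]
((0.5420554280281067, -0.19413819909095764), (0.08545171469449997, 0.08393557369709015), 76.75767517089844)
```

Call:
step_arm(deltas=[{"dx":0.044,"dy":-0.036},{"dx":0.044,"dy":-0.036},{"dx":0.044,"dy":-0.036},{"dx":0.044,"dy":-0.036},{"dx":0.044,"dy":-0.036},{"dx":0.044,"dy":-0.036},{"dx":0.044,"dy":-0.036},{"dx":0.044,"dy":-0.036},{"dx":0.044,"dy":-0.036},{"dx":0.044,"dy":-0.036}], claw=-1)

```text
validation failed for argument at $.de...
```

Call:
step_arm(deltas=[{"az":-0.13},{"az":-0.13},{"az":-0.13},{}])

```text
validation failed for argument at $.de...
```

```bash
cat >> h.py <<'E'
from scipy.spatial.transform import Rotation as Rot
def wrist():
    o=manip.get_obs();s=manip.snapshot("wrist");W=world(s)
    T=np.array(s["tool_from_camera"]);P=W@T[:3,:3].T+T[:3,3]
    R=Rot.from_euler("xyz",o["eef_rot"]).as_matrix()
    return o,s,P@R.T+o["position"]
def tod(o,d): return Rot.from_euler("xyz",o["eef_rot"]).as_matrix().T@np.array(d)
E
python3 - <<'E'
from h import *
o,s,W=wrist();print(o["t"],o["position"],o["eef_rot"],o["joint_positions"],o["contact_force"])
cv2.imwrite("pics/w1.png",s["img"])
x,y,h=W[...,0],W[...,1],W[...,2]
S=(np.hypot(x-.545,y-.11)<.14)
for nm,m in(("pin",S&(h>.197)&(h<.212)&(np.hypot(x-.555,y-.135)>.05)),("arm",S&(h>.165)&(h<.19)&(np.hypot(x-.555,y-.135)>.025)),("hub",(np.hypot(x-.555,y-.135)<.04)&(h>.185)&(h<.2))):
    p=W[m];
    if len(p):print(nm,len(p),p.mean(0).round(4),p.min(0).round(3),p.max(0).round(3))
for th in("hook_seat","drip_tray"):
    for r in manip.regions_of(th,s):
        p=W[r["pixels"]];print(th,r["score"],r["bbox"],np.nanmedian(p,0))
E
```

```text
0.5 [ 0.22824682 -0.47277276  0.23126276] [-3.14151275e+00 -2.18732042e-05  4.49832462e-01] [-1.34440119e+00  3.12921727e-01  1.49775385e+00  3.73097505e-06
  1.33099984e+00 -2.23438210e-01] [0.0696159  0.25913611 0.1412438 ]
```

View pics/w1.png

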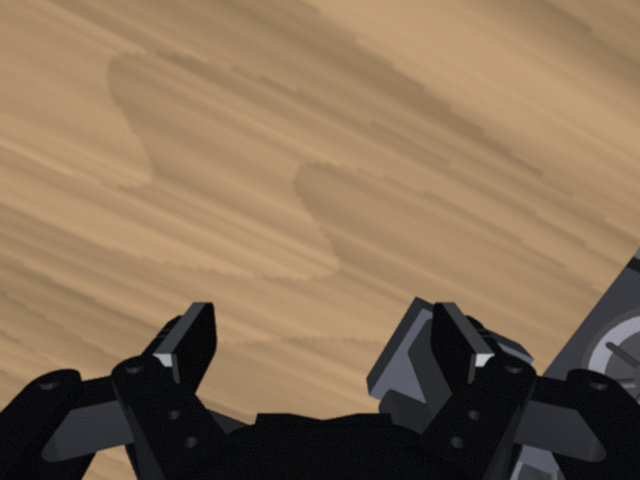

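The move calls were refused, so the arm hasn't moved and the wrist view shows only bare bench. I'll try again with all six fields in every row.

Call:
step_arm(deltas=[{"dx":0.044,"dy":-0.036,"dz":0,"ax":0,"ay":0,"az":0},{"dx":0.044,"dy":-0.036,"dz":0,"ax":0,"ay":0,"az":0},{"dx":0.044,"dy":-0.036,"dz":0,"ax":0,"ay":0,"az":0},{"dx":0.044,"dy":-0.036,"dz":0,"ax":0,"ay":0,"az":0},{"dx":0.044,"dy":-0.036,"dz":0,"ax":0,"ay":0,"az":0},{"dx":0.044,"dy":-0.036,"dz":0,"ax":0,"ay":0,"az":0},{"dx":0.044,"dy":-0.036,"dz":0,"ax":0,"ay":0,"az":0},{"dx":0.044,"dy":-0.036,"dz":0,"ax":0,"ay":0,"az":0},{"dx":0.044,"dy":-0.036,"dz":0,"ax":0,"ay":0,"az":0},{"dx":0.044,"dy":-0.036,"dz":0,"ax":0,"ay":0,"az":0}], claw=-1)

```text
t: 1.9
position: [0.4685, 0.0446, 0.2315]
eef_rot: [3.141, -0.001, 0.45]
contact_force: [0.8, -1.0, -0.2]
width: 0.0854
```

Call:
step_arm(deltas=[{"dx":0,"dy":0,"dz":0,"ax":0,"ay":0,"az":-0.13},{"dx":0,"dy":0,"dz":0,"ax":0,"ay":0,"az":-0.13},{"dx":0,"dy":0,"dz":0,"ax":0,"ay":0,"az":-0.13},{"dx":0,"dy":0,"dz":0,"ax":0,"ay":0,"az":0}])

```text
t: 2.4
position: [0.468, 0.0427, 0.2313]
eef_rot: [3.142, -0.0, 0.839]
contact_force: [0.9, 0.6, 0.4]
width: 0.0852
```

```bash
cat > w.py <<'E'
from h import *
import sys
o,s,W=wrist();print(o["t"],o["position"],o["eef_rot"],o["joint_positions"],o["contact_force"])
cv2.imwrite(f"pics/{sys.argv[1]}.png",s["img"])
x,y,h=W[...,0],W[...,1],W[...,2]
S=(np.hypot(x-.555,y-.135)<.15)
for nm,m in(("pin",S&(h>.197)&(h<.212)&(np.hypot(x-.555,y-.135)>.1)),("arm",S&(h>.165)&(h<.19)&(np.hypot(x-.555,y-.135)>.025)),("hub",(np.hypot(x-.555,y-.135)<.04)&(h>.185)&(h<.2))):
    p=W[m];
    if len(p):print(nm,len(p),p.mean(0).round(4),p.min(0).round(3),p.max(0).round(3))
for th in("hook_seat","drip_tray","basket"):
    for r in manip.regions_of(th,s):
        p=W[r["pixels"]];print(th,r["score"],r["bbox"],np.nanmedian(p,0))
E
python3 w.py w2
```

```text
2.4 [0.46797183 0.0427416  0.23131686] [ 3.14155590e+00 -7.60998558e-05  8.38682887e-01] [-1.59031566e-01  1.91074290e-01  1.65504737e+00  4.57351667e-05
  1.29539884e+00  5.73069440e-01] [0.90187557 0.58976928 0.41018416]
pin 366 [0.4739 0.0435 0.2042] [0.468 0.037 0.197] [0.478 0.047 0.208]
arm 3651 [0.5086 0.0823 0.1824] [0.469 0.04  0.172] [0.542 0.119 0.19 ]
hub 3197 [0.5498 0.1284 0.1928] [0.528 0.104 0.185] [0.568 0.146 0.196]
hook_seat 0.96 [294.1, 0.0, 365.3, 287.7] [0.5355705  0.11249283 0.1852772 ]
hook_seat 0.71 [216.2, 250.6, 261.9, 314.5] [0.41218815 0.06084544 0.12917524]
drip_tray 0.6 [352.7, 32.2, 511.2, 203.8] [0.60310271 0.03598766 0.00384548]
basket 0.67 [472.4, 272.3, 640.0, 385.3] [ 0.56027814 -0.19944221  0.01740142]
```

View pics/w2.png

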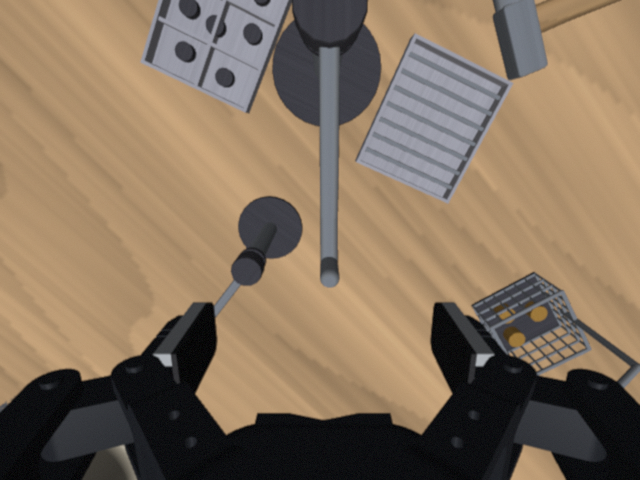

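The pin is at pixel (330,272), centred between the fingers, and the arm is lined up with the tool x axis. I'll go down and pinch it.

Call:
step_arm(deltas=[{"dx":0.003,"dy":0.002,"dz":0.025,"ax":0,"ay":0,"az":0},{"dx":0,"dy":0,"dz":0.025,"ax":0,"ay":0,"az":0},{"dx":0,"dy":0,"dz":0,"ax":0,"ay":0,"az":0}])

```text
t: 2.98
position: [0.4707, 0.0437, 0.1802]
eef_rot: [-3.139, 0.002, 0.839]
contact_force: [0.0, 0.3, -0.5]
width: 0.0856
```

Call:
step_arm(deltas=[{"dx":0,"dy":0,"dz":0,"ax":0,"ay":0,"az":0},{"dx":0,"dy":0,"dz":0,"ax":0,"ay":0,"az":0},{"dx":0,"dy":0,"dz":0,"ax":0,"ay":0,"az":0},{"dx":0,"dy":0,"dz":0,"ax":0,"ay":0,"az":0},{"dx":0,"dy":0,"dz":0,"ax":0,"ay":0,"az":0},{"dx":0,"dy":0,"dz":0,"ax":0,"ay":0,"az":0}], claw=1, grip_force=25)

```text
t: 3.72
position: [0.4716, 0.0436, 0.1816]
eef_rot: [3.141, -0.0, 0.84]
contact_force: [-1.0, 0.4, 2.8]
width: 0.009
```

Call:
step_arm(deltas=[{"dx":0.0006,"dy":0.0125,"dz":0,"ax":0,"ay":0,"az":-0.1},{"dx":0.0006,"dy":0.0125,"dz":0,"ax":0,"ay":0,"az":-0.1},{"dx":0.0006,"dy":0.0125,"dz":0,"ax":0,"ay":0,"az":-0.1},{"dx":0.0006,"dy":0.0125,"dz":0,"ax":0,"ay":0,"az":-0.1},{"dx":0.0006,"dy":0.0125,"dz":0,"ax":0,"ay":0,"az":-0.1}])

```text
t: 4.35
position: [0.5267, 0.0146, 0.1815]
eef_rot: [3.141, -0.0, 1.343]
contact_force: [-0.9, 1.9, 4.0]
width: 0.0088
```

Call:
step_arm(deltas=[{"dx":0.0006,"dy":0.0125,"dz":0,"ax":0,"ay":0,"az":-0.1},{"dx":0.0006,"dy":0.0125,"dz":0,"ax":0,"ay":0,"az":-0.1},{"dx":0.0006,"dy":0.0125,"dz":0,"ax":0,"ay":0,"az":-0.1},{"dx":0.0006,"dy":0.0125,"dz":0,"ax":0,"ay":0,"az":-0.1},{"dx":0.0006,"dy":0.0125,"dz":0,"ax":0,"ay":0,"az":-0.1},{"dx":0.0006,"dy":0.0125,"dz":0,"ax":0,"ay":0,"az":-0.1},{"dx":0.0002,"dy":0.0075,"dz":0,"ax":0,"ay":0,"az":-0.06},{"dx":0,"dy":0,"dz":0,"ax":0,"ay":0,"az":0}])

```text
t: 5.35
position: [0.6074, 0.0232, 0.1815]
eef_rot: [3.141, -0.0, 2.0]
contact_force: [-0.5, 3.0, 3.4]
width: 0.009
```

Call:
step_arm(deltas=[{"dx":0,"dy":0,"dz":0,"ax":0,"ay":0,"az":0},{"dx":0,"dy":0,"dz":0,"ax":0,"ay":0,"az":0},{"dx":0,"dy":0,"dz":0,"ax":0,"ay":0,"az":0},{"dx":0,"dy":0,"dz":0,"ax":0,"ay":0,"az":0},{"dx":0,"dy":0,"dz":-0.03,"ax":0,"ay":0,"az":0},{"dx":-0.02,"dy":0,"dz":-0.05,"ax":0,"ay":0,"az":0},{"dx":-0.03,"dy":0,"dz":-0.03,"ax":0,"ay":0,"az":0},{"dx":0,"dy":0,"dz":0,"ax":0,"ay":0,"az":0}], claw=-1)

```text
t: 6.35
position: [0.6287, -0.0244, 0.2931]
eef_rot: [3.139, 0.003, 1.998]
contact_force: [-0.8, 0.1, -0.2]
width: 0.0855
```

```bash
python3 w.py w3; python3 - <<'E'
from h import *
s=manip.snapshot("side");cv2.imwrite("pics/side1.png",s["img"])
E
```

```text
6.35 [ 0.62872036 -0.02442584  0.29306903] [3.1385362e+00 2.5991970e-03 1.9976210e+00] [-2.24650900e-01  5.23221784e-01  1.03277789e+00 -2.13543166e-04
  1.58158647e+00 -6.51482278e-01] [-0.82190771  0.13419181 -0.16114241]
pin 210 [0.6092 0.0227 0.2052] [0.604 0.018 0.197] [0.614 0.027 0.208]
arm 2467 [0.587  0.07   0.1823] [0.564 0.021 0.172] [0.613 0.113 0.19 ]
hub 116 [0.5711 0.1045 0.1856] [0.566 0.098 0.185] [0.576 0.111 0.187]
hook_seat 0.96 [92.4, 0.0, 125.2, 15.1] [0.4204096  0.05662518 0.12736459]
hook_seat 0.84 [312.4, 0.0, 330.7, 174.6] [0.58837519 0.06724404 0.18335325]
drip_tray 0.75 [261.4, 82.9, 374.0, 183.4] [0.59520394 0.03623099 0.00390111]
basket 0.7 [135.4, 250.6, 249.6, 340.8] [ 0.5365636  -0.18910066  0.01656621]
```

View pics/w3.png

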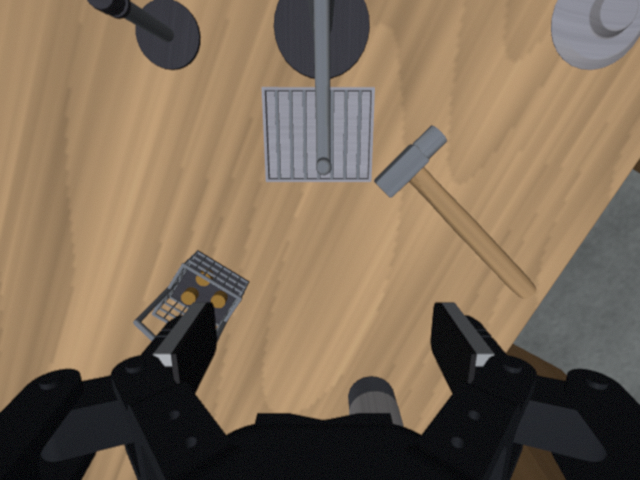

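The hook now points down the middle of the drip tray: its pin is at pixel (323,165) and the tray is centred at about (319,135). Next I move to look at the basket.

Call:
step_arm(deltas=[{"dx":-0.034,"dy":-0.036,"dz":0,"ax":0,"ay":0,"az":0},{"dx":-0.034,"dy":-0.036,"dz":0,"ax":0,"ay":0,"az":0},{"dx":-0.034,"dy":-0.036,"dz":0,"ax":0,"ay":0,"az":0},{"dx":-0.034,"dy":-0.036,"dz":0,"ax":0,"ay":0,"az":0},{"dx":-0.034,"dy":-0.036,"dz":0,"ax":0,"ay":0,"az":0},{"dx":0,"dy":0,"dz":0,"ax":0,"ay":0,"az":0.15},{"dx":0,"dy":0,"dz":0,"ax":0,"ay":0,"az":0.15},{"dx":0,"dy":0,"dz":0,"ax":0,"ay":0,"az":0.15},{"dx":0,"dy":0,"dz":0,"ax":0,"ay":0,"az":0.15},{"dx":0,"dy":0,"dz":0,"ax":0,"ay":0,"az":0}])

```text
t: 7.85
position: [0.5348, -0.2516, 0.2907]
eef_rot: [-3.141, -0.001, 1.402]
contact_force: [0.7, 1.1, -0.2]
width: 0.0857
```

```bash
python3 - <<'E'
from h import *
o,s,W=wrist();print(o["t"],o["position"],o["eef_rot"])
cv2.imwrite("pics/w4.png",s["img"])
x,y,h=W[...,0],W[...,1],W[...,2]
B=np.hypot(x-.545,y+.195)<.07
for nm,lo,hi in(("gtop",.207,.22),("grip",.17,.22),("bail",.06,.16),("rim",.043,.056)):
    p=W[B&(h>lo)&(h<hi)].astype(np.float32)
    if len(p)<5: print(nm,len(p));continue
    print(nm,len(p),p.mean(0).round(4),p.min(0).round(3),p.max(0).round(3),cv2.minAreaRect(p[:,:2]))
    l=cv2.fitLine(p[:,:2],cv2.DIST_HUBER,0,.01,.01).ravel();print("  line",l.round(4),np.degrees(np.arctan2(l[1],l[0])))
E
```

```text
7.85 [ 0.53484593 -0.25163275  0.2907322 ] [-3.14065592e+00 -5.25544631e-04  1.40180848e+00]Traceback (most recent call last):
  File "<stdin>", line 9, in <module>
cv2.error: OpenCV(4.12.0) /io/opencv/modules/imgproc/src/convhull.cpp:143: error: (-215:Assertion failed) total >= 0 && (depth == CV_32F || depth == CV_32S) in function 'convexHull'
```

View pics/w4.png

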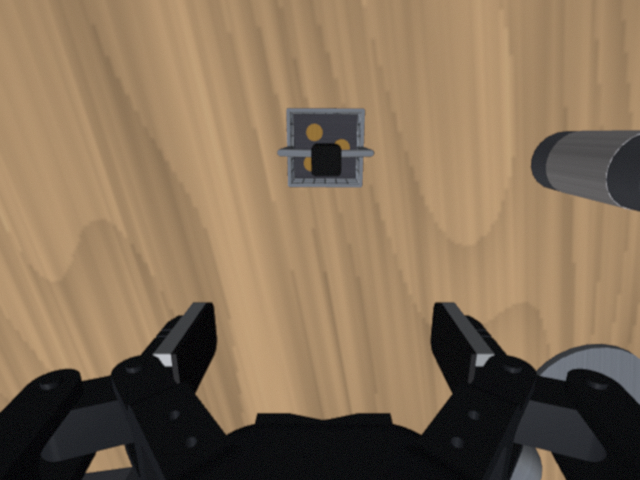

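```bash
python3 - <<'E'
from h import *
s=manip.snapshot("top");cv2.imwrite("pics/top1.png",cv2.resize(s["img"][150:300,260:500],None,fx=3.3,fy=3.3));W=world(s)
K=s["intrinsics"];R=np.array(s["R"]);t=np.array(s["t"])
for nm,p in(("hub",(.555,.137,.194)),("seat",(.597,.0462,.177)),("tray",(.6,.034,.018)),("pin",(.6074,.0232,.207))):
    c=R@np.array(p)+t;u=K@c/c[2];print(nm,u[:2],((u[0]-260)*3.3,(u[1]-150)*3.3))
g=s["img"].max(-1).astype(int)-s["img"].min(-1)
m=(np.hypot(W[...,0]-.6,W[...,1]-.034)<.085)&(W[...,2]>.008)&(W[...,2]<.03)&(s["img"].max(-1)>110)&(g<25)
n,L,st,c=cv2.connectedComponentsWithStats(m.astype(np.uint8));i=1+st[1:,4].argmax();print(st[i],c[i],cv2.minAreaRect(W[L==i][:,:2].astype(np.float32)))
E
```

```text
hub [300.30350245 205.91874588] (np.float64(133.00155807152174), np.float64(184.5318613980123))
seat [347.73606964 185.59942534] (np.float64(289.52902981153096), np.float64(117.47810361593292))
tray [350.4788892  197.93286056] (np.float64(298.58033435101316), np.float64(158.1784398491781))
pin [360.59575462 176.90995742] (np.float64(331.96599025051074), np.float64(88.80285948710068))
[327 177  55  55 237] [351.35443038 211.98312236] ((0.5850587487220764, 0.028456132858991623), (0.09326091408729553, 0.10044676065444946), 24.541654586791992)
```

View pics/top1.png

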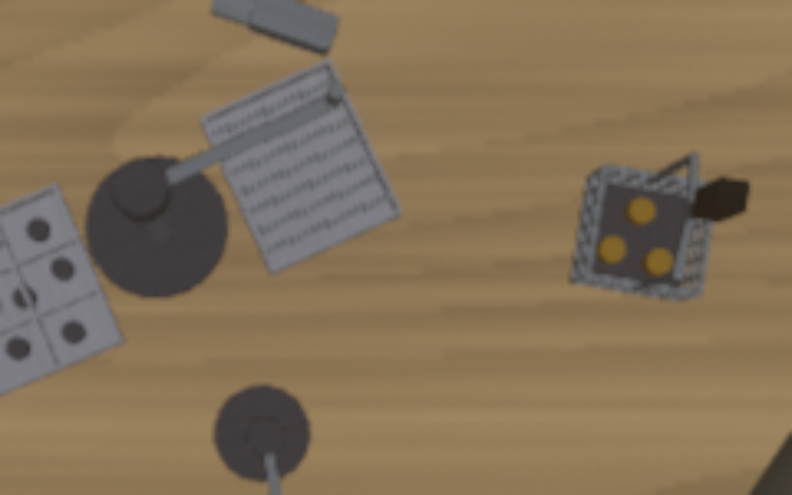

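The wrist view shows the basket at pixel (326,148). Its bail runs level in the picture, so the yaw is right, and the black grip is at (326,160). I'll rerun the measurement with the array bug fixed.

```bash
python3 - <<'E'
from h import *
o,s,W=wrist()
x,y,h=W[...,0],W[...,1],W[...,2]
B=np.hypot(x-.545,y+.195)<.07
for nm,lo,hi in(("gtop",.207,.22),("grip",.17,.22),("bail",.06,.16),("rim",.043,.056)):
    p=W[B&(h>lo)&(h<hi)].astype(np.float32)
    if len(p)<5: print(nm,len(p));continue
    q=np.ascontiguousarray(p[:,:2])
    print(nm,len(p),p.mean(0).round(4),p.min(0).round(3),p.max(0).round(3),cv2.minAreaRect(q))
    l=cv2.fitLine(q,cv2.DIST_HUBER,0,.01,.01).ravel();print("  line",l.round(4),np.degrees(np.arctan2(l[1],l[0])))
    if nm=="gtop": print(tod(o,p.mean(0)-o["position"]))
E
```

```text
gtop 929 [ 0.5472 -0.1962  0.2128] [ 0.537 -0.206  0.207] [ 0.557 -0.187  0.215] ((0.5471977591514587, -0.19642361998558044), (0.01760033518075943, 0.017977960407733917), 80.2040786743164)
  line [ 0.8748  0.4844  0.5455 -0.1981] 28.973679
[0.05686783 0.00288748 0.07811738]
grip 977 [ 0.5472 -0.1958  0.2116] [ 0.537 -0.206  0.173] [ 0.557 -0.186  0.215] ((0.5472202897071838, -0.19635920226573944), (0.017734264954924583, 0.017971443012356758), 79.93449401855469)
  line [ 0.7132  0.7009  0.5462 -0.1978] 44.500374
bail 520 [ 0.5463 -0.196   0.1273] [ 0.508 -0.205  0.061] [ 0.586 -0.187  0.138] ((0.5468953847885132, -0.1964120715856552), (0.0059309350326657295, 0.07885339111089706), 80.02777862548828)
  line [ 0.9847 -0.1741  0.5463 -0.196 ] -10.023466
rim 1115 [ 0.548  -0.1931  0.0517] [ 0.503 -0.241  0.045] [ 0.591 -0.152  0.056] ((0.5472090244293213, -0.196597620844841), (0.07817448675632477, 0.07801815122365952), 80.181396484375)
  line [ 0.712   0.7022  0.5588 -0.184 ] 44.60586
```

Call:
step_arm(deltas=[{"dx":0.028,"dy":0.0015,"dz":0,"ax":0,"ay":0,"az":0},{"dx":0.0285,"dy":0.0015,"dz":0,"ax":0,"ay":0,"az":0},{"dx":0,"dy":0,"dz":0,"ax":0,"ay":0,"az":0},{"dx":0,"dy":0,"dz":0.04,"ax":0,"ay":0,"az":0},{"dx":0,"dy":0,"dz":0.04,"ax":0,"ay":0,"az":0},{"dx":0,"dy":0,"dz":0.035,"ax":0,"ay":0,"az":0},{"dx":0,"dy":0,"dz":0,"ax":0,"ay":0,"az":0},{"dx":0,"dy":0,"dz":0,"ax":0,"ay":0,"az":0}])

```text
t: 9.0
position: [0.548, -0.1979, 0.1779]
eef_rot: [3.139, 0.001, 1.4]
contact_force: [0.0, 0.6, 0.6]
width: 0.0854
```

Call:
step_arm(deltas=[{"dx":0,"dy":0,"dz":0,"ax":0,"ay":0,"az":0},{"dx":0,"dy":0,"dz":0,"ax":0,"ay":0,"az":0},{"dx":0,"dy":0,"dz":0,"ax":0,"ay":0,"az":0},{"dx":0,"dy":0,"dz":0,"ax":0,"ay":0,"az":0},{"dx":0,"dy":0,"dz":0,"ax":0,"ay":0,"az":0},{"dx":0,"dy":0,"dz":0,"ax":0,"ay":0,"az":0}], claw=1, grip_force=40)

```text
t: 9.75
position: [0.5474, -0.1971, 0.1765]
eef_rot: [-3.141, 0.0, 1.4]
contact_force: [-2.4, 1.2, 1.8]
width: 0.0175
```

The grip is held at 17.5 mm. Now I lift it.

Call:
step_arm(deltas=[{"dx":0,"dy":0,"dz":-0.005,"ax":0,"ay":0,"az":0},{"dx":0,"dy":0,"dz":-0.015,"ax":0,"ay":0,"az":0},{"dx":0,"dy":0,"dz":-0.02,"ax":0,"ay":0,"az":0},{"dx":0,"dy":0,"dz":-0.02,"ax":0,"ay":0,"az":0},{"dx":0,"dy":0,"dz":-0.02,"ax":0,"ay":0,"az":0},{"dx":0,"dy":0,"dz":-0.01,"ax":0,"ay":0,"az":0},{"dx":0,"dy":0,"dz":0,"ax":0,"ay":0,"az":0}])

```text
t: 10.62
position: [0.5476, -0.1972, 0.2669]
eef_rot: [3.14, 0.0, 1.4]
contact_force: [0.1, 0.2, -2.5]
width: 0.0177
```

Call:
step_arm(deltas=[{"dx":0.01,"dy":0.004,"dz":0,"ax":0,"ay":0,"az":0},{"dx":0.02,"dy":0.008,"dz":0,"ax":0,"ay":0,"az":0},{"dx":0.024,"dy":0.01,"dz":0,"ax":0,"ay":0,"az":0},{"dx":0.024,"dy":0.01,"dz":0,"ax":0,"ay":0,"az":0},{"dx":0.024,"dy":0.01,"dz":0,"ax":0,"ay":0,"az":0},{"dx":0.024,"dy":0.01,"dz":0,"ax":0,"ay":0,"az":0},{"dx":0.02,"dy":0.009,"dz":0,"ax":0,"ay":0,"az":0},{"dx":0.015,"dy":0.006,"dz":0,"ax":0,"ay":0,"az":0},{"dx":0,"dy":0,"dz":0,"ax":0,"ay":0,"az":0}])

```text
t: 11.75
position: [0.6412, -0.0484, 0.2658]
eef_rot: [-3.141, -0.0, 1.402]
contact_force: [-0.6, -0.3, -2.7]
width: 0.0176
```

Call:
step_arm(deltas=[{"dx":0,"dy":0,"dz":0,"ax":0,"ay":0,"az":-0.05},{"dx":0,"dy":0,"dz":0,"ax":0,"ay":0,"az":-0.1},{"dx":0,"dy":0,"dz":0,"ax":0,"ay":0,"az":-0.1},{"dx":0,"dy":0,"dz":0,"ax":0,"ay":0,"az":-0.1},{"dx":0,"dy":0,"dz":0,"ax":0,"ay":0,"az":-0.1},{"dx":0,"dy":0,"dz":0,"ax":0,"ay":0,"az":-0.1},{"dx":0,"dy":0,"dz":0,"ax":0,"ay":0,"az":-0.05},{"dx":0,"dy":0,"dz":0,"ax":0,"ay":0,"az":0}])

```text
t: 12.75
position: [0.6406, -0.0504, 0.2663]
eef_rot: [-3.141, 0.0, 1.999]
contact_force: [0.8, 0.3, -2.9]
width: 0.0175
```

```bash
python3 - <<'E'
from h import *
o=manip.get_obs();print(o["t"],o["position"],o["eef_rot"],o["contact_force"],o["width"])
s=manip.snapshot("side");cv2.imwrite("pics/side2.png",s["img"][80:330,180:500].repeat(2,0).repeat(2,1))
W=world(s);np.save("side2.npy",W)
o,s,W=wrist();cv2.imwrite("pics/w5.png",s["img"])
x,y,h=W[...,0],W[...,1],W[...,2]
p=W[(np.hypot(x-.555,y-.137)<.15)&(h>.197)&(h<.212)&(np.hypot(x-.555,y-.137)>.1)];print(len(p),p.mean(0))
E
```

```text
12.75 [ 0.64064082 -0.05037378  0.26630877] [-3.14135329e+00  6.74918873e-05  1.99860123e+00] [ 0.77994778  0.26611672 -2.93115157] 0.017481019195942447
282 [0.60945668 0.02218865 0.2055891 ]
```

View pics/side2.png

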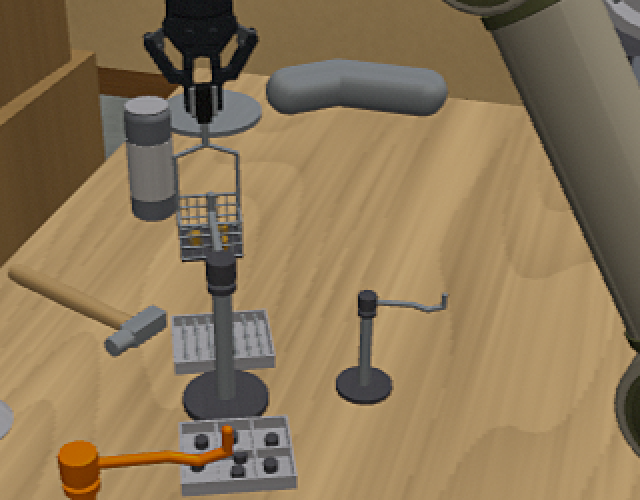

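View pics/w5.png

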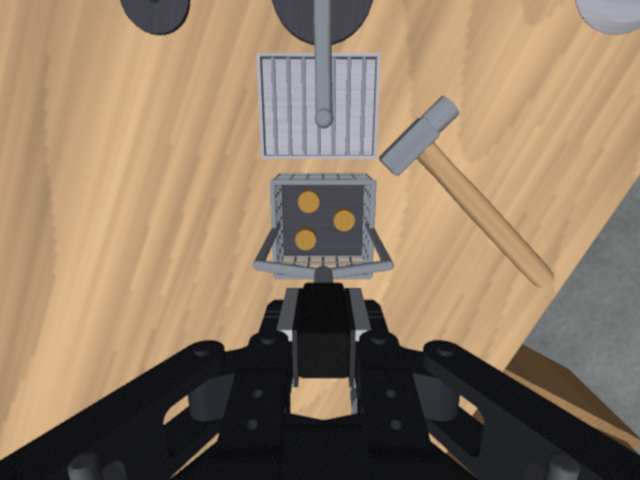

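Everything lines up in the wrist view: the pin at (323,117) and the bail peak at (323,272) share a column, and the parts are still in the basket. I move it inward over the pin.

Call:
step_arm(deltas=[{"dx":0.008,"dy":0,"dz":0,"ax":0,"ay":0,"az":0},{"dx":0.015,"dy":0,"dz":0,"ax":0,"ay":0,"az":0},{"dx":0.015,"dy":0,"dz":0,"ax":0,"ay":0,"az":0},{"dx":0.015,"dy":0,"dz":0,"ax":0,"ay":0,"az":0},{"dx":0.015,"dy":0.001,"dz":0,"ax":0,"ay":0,"az":0},{"dx":0.015,"dy":0,"dz":0,"ax":0,"ay":0,"az":0},{"dx":0.015,"dy":0,"dz":0,"ax":0,"ay":0,"az":0},{"dx":0.007,"dy":0,"dz":0,"ax":0,"ay":0,"az":0},{"dx":0,"dy":0,"dz":0,"ax":0,"ay":0,"az":0}])

```text
t: 13.98
position: [0.598, 0.0464, 0.2664]
eef_rot: [3.142, 0.0, 2.0]
contact_force: [0.7, -1.0, -2.2]
width: 0.0176
```

```bash
python3 - <<'E'
from h import *
o=manip.get_obs();print(o["t"],o["position"],o["eef_rot"],o["contact_force"],o["width"])
s=manip.snapshot("side");cv2.imwrite("pics/side3.png",s["img"][90:290,200:440].repeat(3,0).repeat(3,1))
o,s,W=wrist();cv2.imwrite("pics/w6.png",s["img"])
E
```

```text
13.975 [0.5980227  0.04637985 0.26639808] [3.14150828e+00 1.70846155e-04 2.00031573e+00] [ 0.68722038 -0.99077748 -2.18425211] 0.017616156857000707
```

View pics/side3.png

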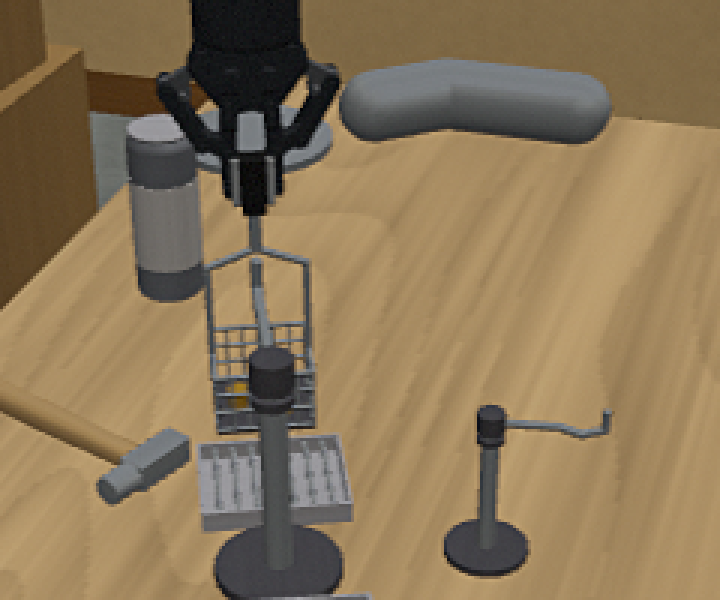

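View pics/w6.png

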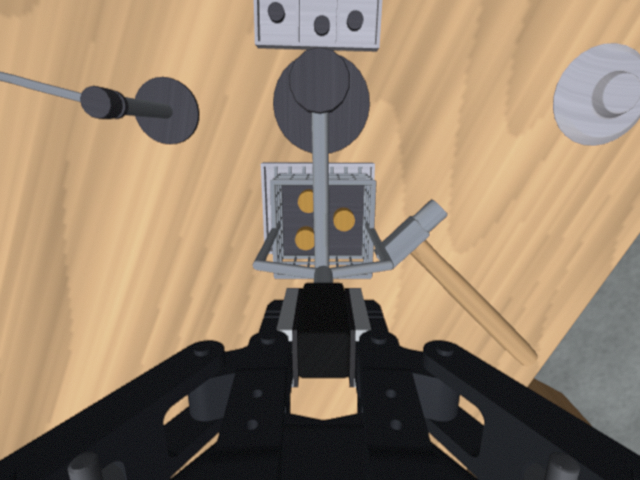

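The arm now runs through the window, with the pin showing under the bail peak at (257,265) in the side view. I lower it.

Call:
step_arm(deltas=[{"dx":0,"dy":0,"dz":0.006,"ax":0,"ay":0,"az":0},{"dx":0,"dy":0,"dz":0.01,"ax":0,"ay":0,"az":0},{"dx":0,"dy":0,"dz":0.01,"ax":0,"ay":0,"az":0},{"dx":0,"dy":0,"dz":0.01,"ax":0,"ay":0,"az":0},{"dx":0,"dy":0,"dz":0.006,"ax":0,"ay":0,"az":0},{"dx":0,"dy":0,"dz":0.003,"ax":0,"ay":0,"az":0},{"dx":0,"dy":0,"dz":0,"ax":0,"ay":0,"az":0}])

```text
t: 14.95
position: [0.5982, 0.0461, 0.2213]
eef_rot: [3.142, 0.0, 2.0]
contact_force: [0.0, 0.4, -1.9]
width: 0.0177
```

Call:
step_arm(deltas=[{"dx":0,"dy":0,"dz":0.001,"ax":0,"ay":0,"az":0},{"dx":0,"dy":0,"dz":0.001,"ax":0,"ay":0,"az":0},{"dx":0,"dy":0,"dz":0,"ax":0,"ay":0,"az":0}])

```text
t: 15.32
position: [0.5982, 0.046, 0.2196]
eef_rot: [3.141, 0.0, 2.0]
contact_force: [-0.8, -0.0, -1.2]
width: 0.0178
```

Call:
step_arm(deltas=[{"dx":0,"dy":0,"dz":0.001,"ax":0,"ay":0,"az":0},{"dx":0,"dy":0,"dz":0.0005,"ax":0,"ay":0,"az":0},{"dx":0,"dy":0,"dz":0,"ax":0,"ay":0,"az":0}])

```text
t: 15.7
position: [0.5985, 0.0461, 0.2191]
eef_rot: [3.14, 0.001, 2.0]
contact_force: [-0.8, 0.7, 6.2]
width: 0.0175
```

```bash
python3 - <<'E'
from h import *
o=manip.get_obs();print(o["t"],o["position"],o["contact_force"],o["wrist_torque"])
s=manip.snapshot("side");cv2.imwrite("pics/side4.png",s["img"][120:280,220:400].repeat(4,0).repeat(4,1)[:600])
E
```

```text
15.7 [0.59846206 0.04610943 0.21914954] [-0.77838969  0.73625814  6.24268948] [ 0.0665188   0.31766007 -0.00117932]
```

View pics/side4.png

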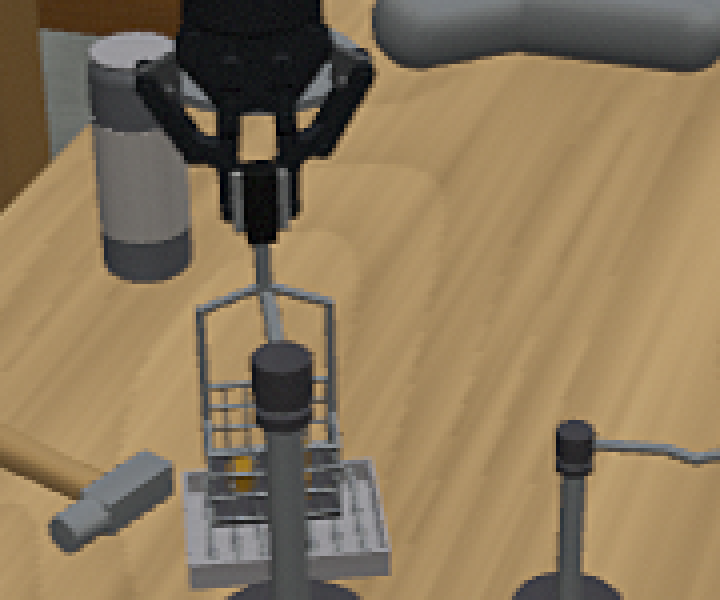

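The bail is seated: it pushes up about 6 N, and it rests on the arm in the side view. I let go in stages, then retreat straight up.

Call:
step_arm(deltas=[{"dx":0,"dy":0,"dz":-0.0005,"ax":0,"ay":0,"az":0},{"dx":0,"dy":0,"dz":0,"ax":0,"ay":0,"az":0},{"dx":0,"dy":0,"dz":0,"ax":0,"ay":0,"az":0}], grip_force=20)

```text
t: 16.12
position: [0.5984, 0.0461, 0.2191]
eef_rot: [3.14, 0.001, 2.0]
contact_force: [-0.6, 0.8, 7.0]
width: 0.0177
```

Call:
step_arm(deltas=[{"dx":0,"dy":0,"dz":0,"ax":0,"ay":0,"az":0},{"dx":0,"dy":0,"dz":0,"ax":0,"ay":0,"az":0},{"dx":0,"dy":0,"dz":0,"ax":0,"ay":0,"az":0},{"dx":0,"dy":0,"dz":0,"ax":0,"ay":0,"az":0}], claw=-1)

```text
t: 16.62
position: [0.5981, 0.046, 0.2182]
eef_rot: [-3.141, -0.0, 2.0]
contact_force: [-0.3, -0.2, -0.7]
width: 0.0853
```

Call:
step_arm(deltas=[{"dx":0,"dy":0,"dz":-0.02,"ax":0,"ay":0,"az":0},{"dx":0,"dy":0,"dz":-0.04,"ax":0,"ay":0,"az":0},{"dx":0,"dy":0,"dz":-0.04,"ax":0,"ay":0,"az":0},{"dx":-0.03,"dy":0,"dz":-0.02,"ax":0,"ay":0,"az":0},{"dx":-0.03,"dy":0,"dz":0,"ax":0,"ay":0,"az":0},{"dx":0,"dy":0,"dz":0,"ax":0,"ay":0,"az":0},{"dx":0,"dy":0,"dz":0,"ax":0,"ay":0,"az":0},{"dx":0,"dy":0,"dz":0,"ax":0,"ay":0,"az":0},{"dx":0,"dy":0,"dz":0,"ax":0,"ay":0,"az":0},{"dx":0,"dy":0,"dz":0,"ax":0,"ay":0,"az":0}])

```text
t: 17.88
position: [0.623, -0.0082, 0.3384]
eef_rot: [3.141, 0.0, 2.0]
contact_force: [-0.6, 1.0, -0.4]
width: 0.0852
```

```bash
cat > chk.py <<'E'
from h import *
import sys
o,s,W=wrist();print(o["t"],o["position"]);cv2.imwrite(f"pics/w{sys.argv[1]}.png",s["img"])
x,y,h=W[...,0],W[...,1],W[...,2]
B=np.hypot(x-.597,y-.046)<.06
for nm,lo,hi in(("gtop",.249,.265),("pin",.199,.209),("rim",.085,.1)):
    p=W[B&(h>lo)&(h<hi)].astype(np.float32)
    if len(p)<5: print(nm,len(p));continue
    print(nm,len(p),p.mean(0).round(4),cv2.minAreaRect(np.ascontiguousarray(p[:,:2])))
s=manip.snapshot("side");cv2.imwrite(f"pics/side{sys.argv[1]}.png",s["img"][120:280,220:400].repeat(4,0).repeat(4,1)[:600])
E
python3 chk.py 7
```

```text
17.875 [ 0.62299823 -0.00818197  0.33839516]
gtop 910 [0.6022 0.0468 0.2559] ((0.6023060083389282, 0.04653298854827881), (0.017827950417995453, 0.017856359481811523), 24.49752426147461)
pin 141 [0.6095 0.0229 0.2052] ((0.6094624996185303, 0.022513072937726974), (0.009116037748754025, 0.009615843184292316), 24.671297073364258)
rim 977 [0.5958 0.0471 0.095 ] ((0.5969860553741455, 0.045591533184051514), (0.07796724140644073, 0.07761423289775848), 24.57038688659668)
```

View pics/side7.png

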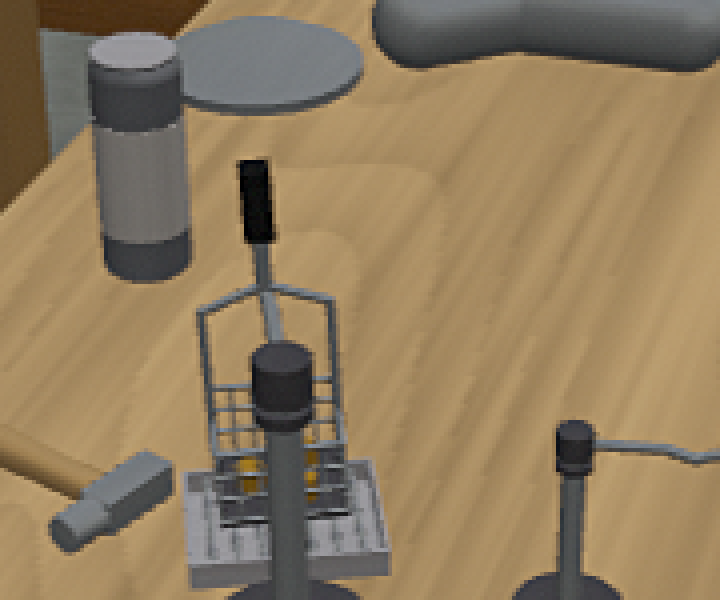

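View pics/w7.png

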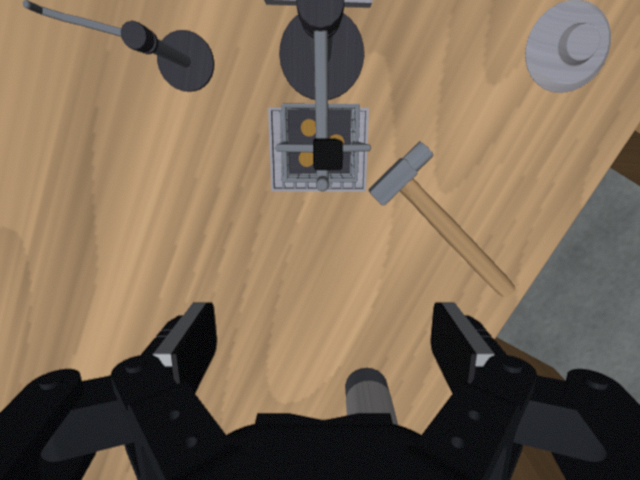

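The basket hangs free with its parts inside, swinging or tilted by about 2°. I give it time to settle.

Call:
step_arm(deltas=[{"dx":0,"dy":0,"dz":0,"ax":0,"ay":0,"az":0},{"dx":0,"dy":0,"dz":0,"ax":0,"ay":0,"az":0},{"dx":0,"dy":0,"dz":0,"ax":0,"ay":0,"az":0},{"dx":0,"dy":0,"dz":0,"ax":0,"ay":0,"az":0},{"dx":0,"dy":0,"dz":0,"ax":0,"ay":0,"az":0},{"dx":0,"dy":0,"dz":0,"ax":0,"ay":0,"az":0},{"dx":0,"dy":0,"dz":0,"ax":0,"ay":0,"az":0},{"dx":0,"dy":0,"dz":0,"ax":0,"ay":0,"az":0},{"dx":0,"dy":0,"dz":0,"ax":0,"ay":0,"az":0},{"dx":0,"dy":0,"dz":0,"ax":0,"ay":0,"az":0}])

```text
t: 19.23
position: [0.6231, -0.0085, 0.3383]
eef_rot: [-3.142, -0.0, 2.0]
contact_force: [-0.8, 0.1, 0.5]
width: 0.0855
```

Call:
step_arm(deltas=[{"dx":0,"dy":0,"dz":0,"ax":0,"ay":0,"az":0},{"dx":0,"dy":0,"dz":0,"ax":0,"ay":0,"az":0},{"dx":0,"dy":0,"dz":0,"ax":0,"ay":0,"az":0},{"dx":0,"dy":0,"dz":0,"ax":0,"ay":0,"az":0},{"dx":0,"dy":0,"dz":0,"ax":0,"ay":0,"az":0},{"dx":0,"dy":0,"dz":0,"ax":0,"ay":0,"az":0},{"dx":0,"dy":0,"dz":0,"ax":0,"ay":0,"az":0},{"dx":0,"dy":0,"dz":0,"ax":0,"ay":0,"az":0},{"dx":0,"dy":0,"dz":0,"ax":0,"ay":0,"az":0},{"dx":0,"dy":0,"dz":0,"ax":0,"ay":0,"az":0}])

```text
t: 20.48
position: [0.6231, -0.0085, 0.3383]
eef_rot: [3.142, 0.0, 2.0]
contact_force: [0.2, 0.3, 0.1]
width: 0.0851
```

```bash
for i in 8 9 10 11; do python3 chk.py $i; done
```

```text
20.475 [ 0.62308698 -0.00850874  0.33830332]
gtop 902 [0.6021 0.047  0.2559] ((0.6021131277084351, 0.0467764213681221), (0.01779301092028618, 0.01772758737206459), 24.617910385131836)
pin 137 [0.6094 0.023  0.2053] ((0.6093433499336243, 0.022646402940154076), (0.009108261205255985, 0.009038636460900307), 24.520692825317383)
rim 968 [0.5959 0.0473 0.0949] ((0.59708172082901, 0.045447032898664474), (0.07798687368631363, 0.07723108679056168), 24.81475830078125)
20.575 [ 0.62307655 -0.00851344  0.33828974]
gtop 907 [0.602  0.047  0.2559] ((0.6021653413772583, 0.046777885407209396), (0.017708199098706245, 0.017796555534005165), 24.66671371459961)
pin 139 [0.6094 0.023  0.2053] ((0.6092956066131592, 0.022713787853717804), (0.009102611802518368, 0.009156529791653156), 24.15606117248535)
rim 976 [0.5964 0.0473 0.095 ] ((0.5971878170967102, 0.045554205775260925), (0.07796169817447662, 0.07731983810663223), 24.954605102539062)
20.675 [ 0.623072   -0.00849368  0.33829852]
gtop 895 [0.6019 0.0473 0.256 ] ((0.6019583344459534, 0.047423139214515686), (0.01770368218421936, 0.01769537292420864), 24.049938201904297)
pin 139 [0.6094 0.023  0.2052] ((0.6093206405639648, 0.022656146436929703), (0.009107472375035286, 0.009076171554625034), 24.647319793701172)
rim 1003 [0.5959 0.0476 0.0949] ((0.5973904132843018, 0.04543136805295944), (0.07800136506557465, 0.07766734808683395), 24.675487518310547)
20.775 [ 0.62307252 -0.0085277   0.33829199]
gtop 898 [0.6019 0.0473 0.2559] ((0.6019183397293091, 0.04732280597090721), (0.01765679381787777, 0.01766994222998619), 24.506521224975586)
pin 137 [0.6094 0.023  0.2053] ((0.6092872023582458, 0.02272300235927105), (0.009098002687096596, 0.008941993117332458), 24.61538314819336)
rim 998 [0.5959 0.0477 0.0949] ((0.597323477268219, 0.04542882740497589), (0.07825049012899399, 0.07743923366069794), 24.649595260620117)
```

```bash
python3 -c "
from station import manip
print(manip.job_done())"
```

```text
the job is handed in; nothing more can be done
None
```

The basket hangs by its bail on the hook over the drip tray, and I've handed the job in; no verdict was reported.

**What I did:** I pinched the hook's pin and turned the empty arm about 66° until it pointed over the middle of the drip tray. Then I lifted the basket by its black grip, moved it inward over the pin, lowered it onto the saddle, let go and backed the gripper away.

**Last checks, at about 20.8 s:**

| Check | Measured | Allowed |
|---|---|---|
| Hook seat to tray centre (worked out from pin and hub) | about 13 mm | 25 mm |
| Basket centre to hook seat | a few mm | 20 mm |
| Basket underside | about 43 mm up | 34–52 mm |
| Basket tilt | about 2° | about 10° |
| Basket motion, four looks over 0.3 s | under 1 mm | below 0.05 m/s |

- **Parts and gripper:** the last picture, about 3 s before hand-in, showed all three parts still in the basket and the gripper clear of it.
- **Problems:** the first move calls were refused because they left out some fields, and one measuring script failed on an array error. I fixed and reran both, and nothing had been disturbed. No check failed.
- **Disagreements:** the side and top cameras differed by up to about 6 mm on positions. I measured the tray about 111 mm from the swivel axis instead of the stated 105 mm.

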